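# Fit the star wheel on the jar feeder's keyed hub and hold it home

## Robot

A 6-joint arm with a two-finger parallel gripper is mounted at the origin on the work surface. World frame = base frame: x ahead of the robot, y to its left, z up, the work surface at z = 0. Lengths are in m, angles in rad, forces in N, time in s.
With the tool pointing down it reaches from about 0.35 to 0.775 m from the base axis. Payload 5.5 kg.
Tool frame: the origin (TCP) lies between the finger pads, 19 mm behind the fingertips; this is the grasp point; z points along the fingers, y is the direction in which the jaws open and shut (so a half turn about z gives the same grasp; the last joint's range is limited). The gripper opens to 85 mm and grips with 20 to 120 N. Pads are 22 mm wide; open, the fingers measure 114 mm over their backs; the gripper's body (76 mm by 85 mm) begins 54 mm behind the grasp point. The pads swing forward as they close: fully open they stand 13 mm farther back than shut.
Start: joints at [-1.449, 0.313, 0.046, 1.304, 0, 1.431], TCP at [0.149, -0.555, 0.25] pointing down, gripper open.
Joint ranges: [-2.76, 2.76], [-0.86, 1.69], [-1.03, 1.26], [-2.2, 2.34], [-1.47, 1.5], [-3.14, 3.14]. Speed limits (rad/s): [2.57, 2.57, 3.14, 3.14, 3.14, 3.14].

## Interface

Orientations are given as a unit quaternion [w, x, y, z].
In Python, from workcell import env gives the robot as it stands. The module is installed in compiled form; this text tells all that it offers.
- The arm moves only by the tool play_rows, never from a script. Its argument "steps" is a list of rows, each an object with "claw": the closure in counts, from 0 (fully open) to 255 (shut); "dp": the shift along the tool's x, y, z in m, a list of three; "angular": the turn, a rotation vector about the tool's x, y, z in degrees, a list of three. In form: [{"claw": claw, "dp": [dx, dy, dz], "angular": [wx, wy, wz]}, ...]. A call has exactly 8 rows; each row shifts and turns the commanded pose from where the row before left it, along the tool's axes as they then stand; what a row does not reach is not made up. A row lasts 1/12 s, in which the tool goes at most 41.7 mm and 7.16 degrees, less where a joint would pass 70% of its speed; a pose out of reach is approached as far as the arm can. A call is refused whole if a number of a shift passes 0.0417 or a number of a turn 7.16, either way. A call with a gripper value outside its range is refused whole. The fingers move at their own pace and stop on an object; "force" is the grip in N (left out, the last holds). Time passes only in rows, so rows that do not move let the fingers close, or fill a call up. It gives the time, the measured TCP pose, the force and the opening at its end, in the units of the state.
- env.get_state(): the state, without advancing time (a new reading comes with each control period).
- env.read_camera(name): name is "side" or "top"; returns (picture, depth): 384x512x3 uint8, red, green, blue; 384x512 float32, m along the optical axis (not along the pixel's ray), 0 where there is no reading.
- env.calibration(name): a dict with "fx", "fy", "cx", "cy" (pixels), "k1" (the pictures are not rectified: a ray, as slopes to the right and down, at radius r is drawn at 1 + k1 r^2 times it, then the intrinsics apply), "world_from_camera" (4x4, takes a point from camera to world coordinates). Camera axes: x right, y down, z forward; pixel columns grow to the right and rows downward; lengths in m; the calibration is good to about 2 mm. A picture is of the moment at which its call begins. calibration takes no time and is no camera call.
- env.hand_in(): hands the job in, once; it reports no verdict.
The state is a dict: "clock": time; "joint_pos": joint angles; "qvel": joint speeds; "tau": joint torques, N m; "tcp_pos": TCP position; "orientation": TCP orientation; "wrist_force": force on the tool from outside, world axes, zero at the start; "ft_torque": the same for the moment, N m; "finger_gap": finger opening in m.
Only numpy, scipy, OpenCV 4.12 (cv2) and the standard library are available. Lean on these libraries where they do the work, as an engineer would, in place of code of your own. Each camera call takes 0.05 s, during which the arm holds its last target. There are 200 camera calls.

## Task

Change over the jar feeder: take the blue star wheel by its black grip, lift it out of the white parking stand, set its shaft in the feeder's steel hub, turn it until the brass key slips into the keyway, and push the wheel down until it sits flush on the hub. A spring in the hub pushes it back up, so finish with the gripper still holding the wheel and pressing it fully home, without letting go (a colleague will then fit the locking screw). Leave the loose jars, the lid tray and the screwdriver where they are.

Things in the scene. Friction and masses are not known exactly. Their poses are not given: they have to be found in the camera images.
- wheel: blue plastic star wheel with five jar pockets, 160 mm across its tips, 14 mm thick, about 0.4 kg, with a black grip bar on top and a keyed steel shaft below. Origin: centre of the wheel's underside; z up, x towards the key's side, marked by a red bar on the wheel's top. At the start it rests on the stand, its shaft in the stand's hole
- wheel_grip (a point): point on the wheel's axis inside the black grip bar, 40 mm above the wheel's origin, axes as the wheel's. The bar is 46 mm long (x), 24 mm wide (y) and reaches from 26 mm below to 18 mm above this point. With the TCP here the fingertips stay 7 mm above the wheel
- wheel_tip (a point): end of the wheel's shaft, 40 mm below the wheel's origin. Shaft diameter 24 mm, its last 6 mm tapered to 18 mm. The brass key, 8 mm wide, stands 6 mm out of the shaft on the wheel's +x side (18 mm from the axis); it runs from the wheel's underside 26 mm down, so the last 14 mm of shaft are plain
- hub_mouth (a point): centre of the top face of the steel hub; hub 60 mm across, top 105 mm above the table. Upright bore 26 mm in diameter, deeper than the shaft. Keyway 10.5 mm wide, to 20 mm from the axis, on this +x side (turns with the hub), marked by a red stripe. Home: the wheel's origin here, its x along this x. If out of line, the key lands on the hub, wheel 26 mm above home
- ejector (a joint): spring plunger inside the bore, m of downward travel, 0 when free. The shaft meets it when the wheel is 12 mm above home; its push rises from 6 N there to 14 N at home (value 0.012), enough to lift the wheel again if it is let go
- feeder: aluminium jar feeder, fixed, base 250 x 250 x 60 mm, origin under its centre; the hub stands on its centre and hardly turns (0.35 N m of gear friction). A steel guide rail curves round the +x side at 106 mm from the hub's axis, 99 mm high
- stand: white parking block for the wheel, fixed, 130 x 130 x 52 mm, with a through hole 45 mm across; origin under its centre
- jar_red: jar of red preserve with a pale cloth-like cap, 62 mm across, 88 mm tall; origin under its centre
- jar_olive: jar of green olives with a pale cap, 62 mm across, 88 mm tall; origin under its centre
- jar_dark: jar of red preserve with a black cap, 62 mm across, 88 mm tall; origin under its centre
- lid_tray: white tray of jar lids, 140 x 90 x 40 mm; origin under its centre
- screwdriver: orange-handled screwdriver, 180 mm long, lying flat between feeder and stand
Not all that is in view belongs to the job. Leave any red or turquoise look-alike of the stand alone.

How it is judged:
By the outcome, as a careful person would: the job done as asked, in the order asked, and still so for the second after the job is handed in, while the arm keeps its last pose, push and grip.
It also fails if it takes over 38 s, if anything falls off the work surface, if the arm or the gripper's body presses on something with over 40 N, if the wrist force passes 120 N, or if a joint passes its speed limit or range.

## Working session

There is one attempt and no reset: what is moved stays moved. The work goes in short steps, Python scripts to look and compute and a tool call to move; the robot and the scene stay as the last step left them, time stands still between calls to the robot, and variables do not carry over. Pictures are saved under pics/ and viewed, about 8 in all and at most 12, crops included, and the job is handed in when it is done.

Besides the shell and the picture viewer there is one more tool, called after "Emit:" as name(argument=value, ...) on one line, values as JSON. play_rows: Moves the arm, as the interface text tells. Its arguments: {"type":"object","properties":{"steps":{"type":"array","items":{"type":"object","properties":{"claw":{"type":"number"},"dp":{"type":"array","items":{"type":"number"}},"angular":{"type":"array","items":{"type":"number"}}}}},"force":{"type":"number"}},"required":["steps"]}

```bash
mkdir -p pics
cat > h.py <<'E'
import numpy as np, cv2
from workcell import env
def shot(name,tag):
    p,d=env.read_camera(name); cv2.imwrite(f'pics/{tag}.png',p[:,:,::-1]); np.savez(f'pics/{tag}.npz',p=p,d=d); return p,d
def cloud(name,d):
    c=env.calibration(name); h,w=d.shape
    u,v=np.meshgrid(np.arange(w),np.arange(h))
    K=np.array([[c['fx'],0,c['cx']],[0,c['fy'],c['cy']],[0,0,1.]])
    q=cv2.undistortPoints(np.stack([u.ravel(),v.ravel()],1).astype(np.float64)[:,None],K,np.array([c['k1'],0,0,0.])).reshape(h,w,2)
    P=np.dstack([q[...,0]*d,q[...,1]*d,d]); T=np.array(c['world_from_camera'])
    W=P@T[:3,:3].T+T[:3,3]; W[d<=0]=np.nan
    return W
def pose():
    s=env.get_state(); print({k:np.round(s[k],4).tolist() for k in('clock','joint_pos','tcp_pos','orientation','wrist_force','finger_gap')})
E
python3 - <<'E'
from h import *
for n in('top','side'):
    p,d=shot(n,n+'0'); c=env.calibration(n); print(n,{k:np.round(v,3).tolist() for k,v in c.items()})
a=np.hstack([cv2.imread('pics/top0.png'),cv2.imread('pics/side0.png')])
pose()
E
```

```text
top {'fx': 489.65, 'fy': 489.65, 'cx': 250.942, 'cy': 195.288, 'k1': -0.1, 'world_from_camera': [[0.015, -0.982, 0.19, 0.147], [-1.0, -0.013, 0.009, -0.05], [-0.006, -0.19, -0.982, 1.802], [0.0, 0.0, 0.0, 1.0]]}
side {'fx': 445.521, 'fy': 445.521, 'cx': 255.352, 'cy': 188.242, 'k1': -0.004, 'world_from_camera': [[-0.9, -0.264, 0.347, 0.025], [-0.435, 0.586, -0.684, 0.851], [-0.023, -0.766, -0.642, 0.943], [0.0, 0.0, 0.0, 1.0]]}
{'clock': 0.1, 'joint_pos': [-1.4486, 0.3139, 0.0451, 1.3036, -0.0, 1.4312], 'tcp_pos': [0.1488, -0.555, 0.2492], 'orientation': [-0.0008, 0.9914, 0.1305, -0.0], 'wrist_force': [0.025, 0.1051, 0.0225], 'finger_gap': 0.0858}
```

View pics/top0.png

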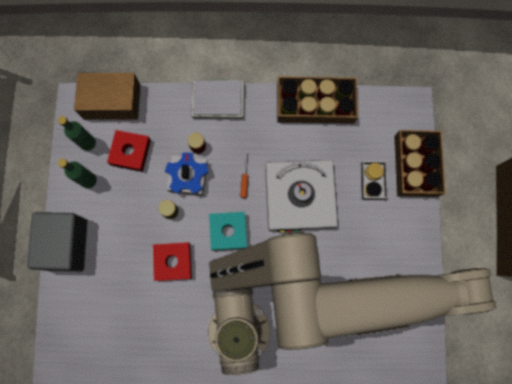

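View pics/side0.png

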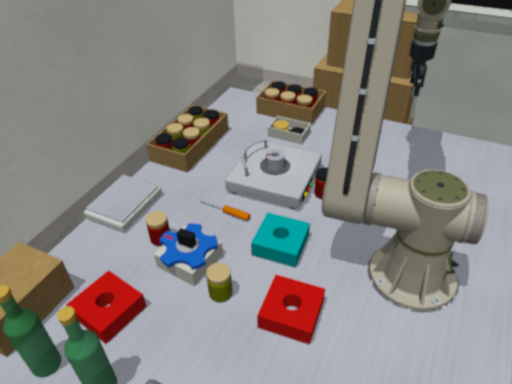

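The top view shows the wheel at about (186,174) and the hub at (301,193). In the side view they are at (187,245) and (273,160). Next I measure both.

Run:
```python
from h import *
rows=[]
for n,(wx,wy),(hx,hy) in(('top',(186,174),(301,193)),('side',(187,245),(273,160))):
    z=np.load(f'pics/{n}0.npz'); p=z['p'].astype(int); W=cloud(n,z['d'])
    r,g,b=p[...,0],p[...,1],p[...,2]; v,u=np.mgrid[:384,:512]
    near=lambda x,y,R:(abs(u-x)<R)&(abs(v-y)<R)
    def rep(t,m):
        q=W[m&np.isfinite(W[...,0])]; print(n,t,len(q),np.round(np.median(q,0),4),np.round(q.min(0),3),np.round(q.max(0),3)); return q
    blue=near(wx,wy,36)&(b>1.5*r)&(b>90)&(b>1.4*g)
    q=rep('blue',blue); q=q[(q[:,2]>.052)&(q[:,2]<.076)]
    if len(q)>3: print(' circ',cv2.minEnclosingCircle((q[:,:2]*1000).astype(np.float32)))
    red=near(wx,wy,36)&(r>1.8*g)&(r>1.8*b)&(r>90)
    q=rep('redbar',red&(W[...,2]<.078)&(W[...,2]>.05)); print(np.round(q[:8],3).tolist())
    blk=near(wx,wy,20)&(p.max(2)<50)&(W[...,2]>.075); q=rep('grip',blk)
    if len(q)>3: print(' rect',cv2.minAreaRect((q[:,:2]*1000).astype(np.float32)))
    hub=near(hx,hy,26)&(W[...,2]>.097)&(W[...,2]<.112)
    q=rep('hub',hub); print(' rect',cv2.minEnclosingCircle((q[:,:2]*1000).astype(np.float32)))
    hr=near(hx,hy,26)&(r>1.4*g)&(r>1.4*b)&(r>60); q=rep('hubred',hr); print(np.round(q[:12],3).tolist())
    for x,y in((wx,wy),(hx,hy)):
        c=p[y-37:y+38,x-50:x+50,::-1].astype(np.uint8); rows.append(cv2.resize(c,(400,300),interpolation=cv2.INTER_CUBIC))
cv2.imwrite('pics/crop0.png',np.vstack([np.hstack(rows[:2]),np.hstack(rows[2:])]))
```

```text
top blue 874 [0.5634 0.2014 0.0654] [ 0.491  0.127 -0.008] [0.66  0.283 0.108]
 circ ((562.2274780273438, 203.93838500976562), 80.9944839477539)
  return _methods._mean(a, axis=axis, dtype=dtype,
  ret = um.true_divide(
Traceback (most recent call last):
ValueError: zero-size array to reduction operation minimum which has no identity
```

```bash
cat > m.py <<'E'
from h import *
rows=[]
for n,(wx,wy),(hx,hy) in(('top',(186,174),(301,193)),('side',(187,245),(273,160))):
    z=np.load(f'pics/{n}0.npz'); p=z['p'].astype(int); W=cloud(n,z['d'])
    r,g,b=p[...,0],p[...,1],p[...,2]; v,u=np.mgrid[:384,:512]
    near=lambda x,y,R:(abs(u-x)<R)&(abs(v-y)<R)
    def rep(t,m,k=0):
        ok=m&np.isfinite(W[...,0]); q=W[ok]
        print(n,t,m.sum(),len(q))
        if len(q)<4: return q
        print('  ',np.round(np.median(q,0),4),np.round(np.percentile(q,2,0),3),np.round(np.percentile(q,98,0),3),'uv',u[m].mean().round(1),v[m].mean().round(1))
        return q
    def circ(q): 
        if len(q)>3: print('  circ',cv2.minEnclosingCircle((q[:,:2]*1000).astype(np.float32)),cv2.minAreaRect((q[:,:2]*1000).astype(np.float32)))
    blue=near(wx,wy,36)&(b>1.5*r)&(b>90)&(b>1.4*g)
    q=rep('blue',blue); circ(q[(q[:,2]>.052)&(q[:,2]<.076)])
    rep('redbar',near(wx,wy,30)&(r>1.4*g)&(r>1.4*b)&(r>60))
    circ(rep('grip',near(wx,wy,14)&(p.max(2)<60)))
    circ(rep('hub',near(hx,hy,18)&(W[...,2]>.097)&(W[...,2]<.112)))
    rep('hubred',near(hx,hy,15)&(r>1.3*g)&(r>1.3*b)&(r>50))
    for x,y in((wx,wy),(hx,hy)):
        c=p[y-37:y+38,x-50:x+50,::-1].astype(np.uint8); rows.append(cv2.resize(c,(400,300),interpolation=cv2.INTER_CUBIC))
cv2.imwrite('pics/crop0.png',np.vstack([np.hstack(rows[:2]),np.hstack(rows[2:])]))
E
python3 m.py
```

```text
top blue 878 874
   [0.5634 0.2014 0.0654] [0.496 0.135 0.054] [0.634 0.273 0.074] uv 186.1 173.9
  circ ((562.2274780273438, 203.93838500976562), 80.9944839477539) ((563.0191650390625, 200.72796630859375), (155.203369140625, 148.23983764648438), 19.157840728759766)
top redbar 1 1
top grip 96 96
   [0.5581 0.2004 0.1071] [0.538 0.19  0.077] [0.58  0.213 0.117] uv 185.3 171.8
  circ ((559.712158203125, 201.64976501464844), 22.73592758178711) ((559.026123046875, 201.87364196777344), (23.330711364746094, 43.98279571533203), 89.45215606689453)
top hub 172 172
   [ 0.4892 -0.2156  0.1044] [ 0.464 -0.241  0.098] [ 0.519 -0.187  0.111] uv 301.8 191.7
  circ ((490.9584045410156, -214.7440643310547), 30.807668685913086) ((490.33856201171875, -215.66238403320312), (58.875938415527344, 57.44144821166992), 0.6930903196334839)
top hubred 12 12
   [ 0.5162 -0.2052  0.1022] [ 0.511 -0.209  0.058] [ 0.532 -0.201  0.111] uv 298.8 184.6
side blue 1300 1294
   [0.5538 0.2205 0.067 ] [0.495 0.135 0.058] [0.64  0.278 0.071] uv 187.5 247.9
  circ ((571.3652954101562, 205.24569702148438), 88.03272247314453) ((560.8924560546875, 202.43081665039062), (151.57867431640625, 161.117431640625), 35.88261413574219)
side redbar 97 97
   [0.6596 0.1871 0.0643] [0.62  0.162 0.012] [0.672 0.203 0.077] uv 162.2 231.4
side grip 220 218
   [0.5551 0.2135 0.1006] [0.54  0.198 0.076] [0.58  0.217 0.114] uv 186.5 238.6
  circ ((560.45751953125, 207.7277069091797), 22.5419864654541) ((560.7809448242188, 207.18748474121094), (43.35457992553711, 22.43798828125), 1.90348219871521)
side hub 192 192
   [ 0.4917 -0.2137  0.106 ] [ 0.465 -0.245  0.098] [ 0.52  -0.186  0.11 ] uv 274.9 155.7
  circ ((493.0923767089844, -215.99853515625), 32.05378723144531) ((493.935546875, -215.19708251953125), (59.488731384277344, 60.76541519165039), 0.6886463761329651)
side hubred 5 5
   [ 0.5178 -0.2077  0.108 ] [ 0.513 -0.209  0.107] [ 0.521 -0.198  0.112] uv 266.8 154.4
```

```bash
ls pics
```

```text
crop0.png
side0.npz
side0.png
top0.npz
top0.png
```

View pics/crop0.png

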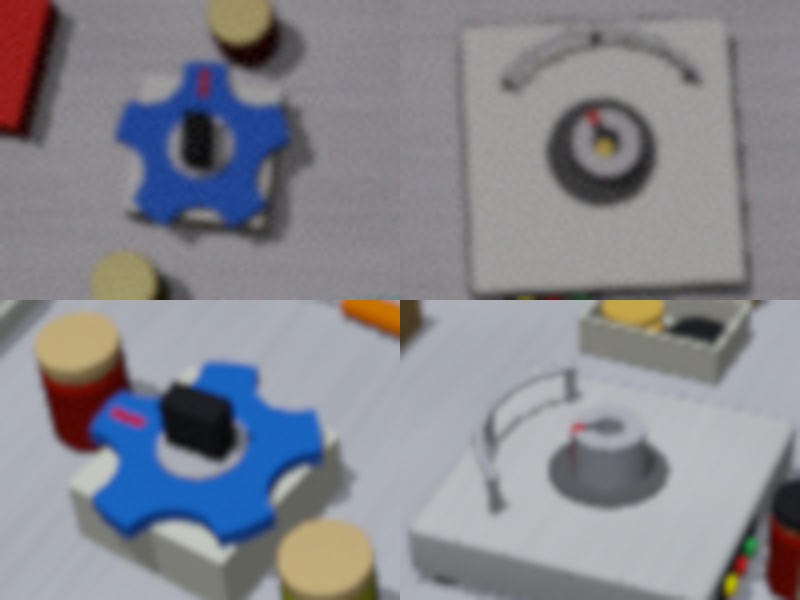

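The crop shows the wheel's red bar pointing roughly along world +x, slightly off it, and the hub stripe pointing up and to the left, about +20° to +30°. I'll refine by casting rays onto planes of known height.

```bash
cat >> h.py <<'E'
def onplane(n,uv,z):
    c=env.calibration(n); K=np.array([[c['fx'],0,c['cx']],[0,c['fy'],c['cy']],[0,0,1.]])
    q=cv2.undistortPoints(np.asarray(uv,float).reshape(-1,1,2),K,np.array([c['k1'],0,0,0.])).reshape(-1,2)
    T=np.array(c['world_from_camera']); R=np.c_[q,np.ones(len(q))]@T[:3,:3].T
    s=(z-T[2,3])/R[:,2:]; return T[:3,3]+s*R
def ortho(n,p,c,z,R=.1,s=.0005):
    # top-down resample of plane z around c: rows = -x (x up), cols = -y (y left)
    cal=env.calibration(n); k=int(2*R/s); i,j=np.mgrid[:k,:k]
    X=np.stack([c[0]+R-i*s,c[1]+R-j*s,np.full(i.shape,z)],-1).reshape(-1,3)
    T=np.linalg.inv(np.array(cal['world_from_camera'])); C=X@T[:3,:3].T+T[:3,3]; a=C[:,:2]/C[:,2:]
    a=a*(1+cal['k1']*(a**2).sum(1,keepdims=True)); m=(a*[cal['fx'],cal['fy']]+[cal['cx'],cal['cy']]).astype(np.float32).reshape(k,k,2)
    return cv2.remap(p,m[...,0],m[...,1],cv2.INTER_CUBIC)
E
cat > m2.py <<'E'
from h import *
out=[]
for n in('top','side'):
    p=np.load(f'pics/{n}0.npz')['p']
    c=(.56,.203); R=.1
    o=ortho(n,p,c,.066); f=o.astype(int); 
    blue=((f[...,2]>1.4*f[...,0])&(f[...,2]>80)); 
    red=(f[...,0]>1.3*f[...,1])&(f[...,0]>1.05*f[...,2])
    # 5-pocket star model: fit centre and angle by correlating mask with r(theta) outline (pockets radius ~33 centred at ~?)
    i,j=np.mgrid[:400,:400]; x=R-i*.0005; y=R-j*.0005
    rm=red&(np.hypot(x,y)<.085)&(np.hypot(x,y)>.035); 
    from scipy.optimize import differential_evolution
    def cost(t):
        dx,dy,a,pr,pc=t; X=x-dx;Y=y-dy; rr=np.hypot(X,Y); m=(rr<.08)
        for k in range(5):
            b=a+np.pi/5+2*np.pi/5*k; m&=np.hypot(X-pc*np.cos(b),Y-pc*np.sin(b))>pr
        w=(rr>.03)
        return ((m!=(blue|rm))&w)[::2,::2].sum()
    r=differential_evolution(cost,[(-.008,.008),(-.008,.008),(-.4,.4),(.015,.04),(.06,.1)],seed=1,maxiter=60,tol=1e-6)
    t=r.x; ctr=np.array(c)+t[:2]; print(n,'wheel',ctr.round(4),'deg',np.degrees(t[2]).round(2),t[3:].round(4),r.fun)
    rx,ry=x[rm].mean()+c[0],y[rm].mean()+c[1]; print('  redbar',rm.sum(),round(rx,4),round(ry,4),'ang',np.degrees(np.arctan2(ry-ctr[1],rx-ctr[0])).round(2))
    cv2.circle(o,(int((R-t[1])/.0005),int((R-t[0])/.0005)),160,(255,255,0),1)
    h=(.491,-.215); oh=ortho(n,p,h,.105,.05,.00025)
    out.append(np.hstack([o,oh]))
    f=oh.astype(float); m=(f[...,0]-f[...,1]>25)&(f[...,0]-f[...,2]>25); i,j=np.nonzero(m); print('  hubred',m.sum(),(h[0]+.05-i.mean()*.00025).round(4),(h[1]+.05-j.mean()*.00025).round(4))
cv2.imwrite('pics/ortho0.png',cv2.resize(np.vstack(out),(600,600))[:,:,::-1])
E
python3 m2.py
```

```text
top wheel [0.5612 0.2038] deg -0.48 [0.0307 0.0878] 650.0
  redbar 462 0.622 0.2043 ang 0.48
  hubred 2733 0.5154 -0.2044
side wheel [0.5624 0.2046] deg 0.35 [0.0252 0.0837] 2863.0
  redbar 959 0.6298 0.2132 ang 7.3
  hubred 2144 0.5184 -0.2092
```

View pics/ortho0.png

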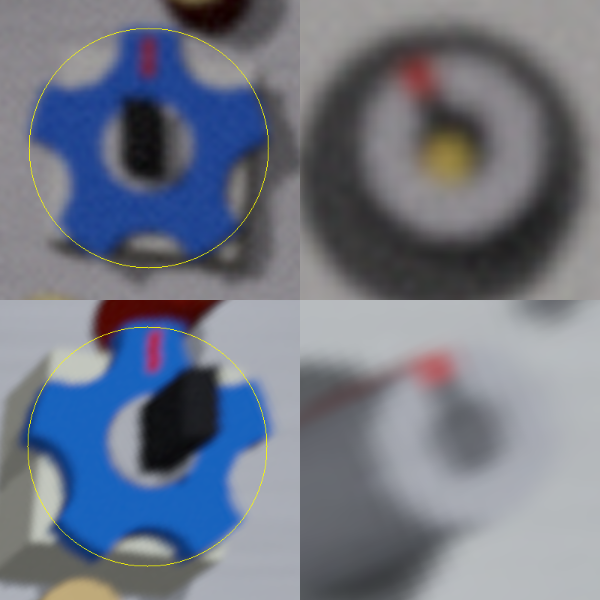

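Wheel: about (0.5615, 0.204), yaw about 0°. The top and side views agree within 2 mm. Hub: about (0.491, -0.216), stripe about 26°, though the cameras differ by about 5 mm there, so I'll refine that later with the held wheel as a reference. First I turn the tool.

Emit:
play_rows(steps=[{"claw": 0,"dp": [0,0,0],"angular": [0,0,-7.16]},{"claw": 0,"dp": [0,0,0],"angular": [0,0,-7.16]},{"claw": 0,"dp": [0,0,0],"angular": [0,0,-7.16]},{"claw": 0,"dp": [0,0,0],"angular": [0,0,-7.16]},{"claw": 0,"dp": [0,0,0],"angular": [0,0,-7.16]},{"claw": 0,"dp": [0,0,0],"angular": [0,0,-7.16]},{"claw": 0,"dp": [0,0,0],"angular": [0,0,-7.16]},{"claw": 0,"dp": [0,0,0],"angular": [0,0,-7.16]}], force=60)

```text
clock: 0.77
tcp_pos: [0.1488, -0.5551, 0.2495]
orientation: [-0.0, 0.806, 0.592, 0.0]
wrist_force: [0.3, 0.2, -0.3]
finger_gap: 0.0855
```

```bash
python3 -c "
from h import *; pose()"
```

```text
{'clock': 0.7667, 'joint_pos': [-1.4486, 0.3137, 0.0454, 1.3036, -0.0, 0.4253], 'tcp_pos': [0.1488, -0.5551, 0.2495], 'orientation': [-0.0004, 0.8057, 0.5923, 0.0002], 'wrist_force': [0.3134, 0.17, -0.2971], 'finger_gap': 0.0855}
```

Emit:
play_rows(steps=[{"claw": 0,"dp": [0,0,0],"angular": [0,0,-7.16]},{"claw": 0,"dp": [0,0,0],"angular": [0,0,-7.16]},{"claw": 0,"dp": [0,0,0],"angular": [0,0,-7.16]},{"claw": 0,"dp": [0,0,0],"angular": [0,0,-7.16]},{"claw": 0,"dp": [0,0,0],"angular": [0,0,-7.16]},{"claw": 0,"dp": [0,0,0],"angular": [0,0,-7.16]},{"claw": 0,"dp": [0,0,0],"angular": [0,0,-7.16]},{"claw": 0,"dp": [0,0,0],"angular": [0,0,-7.16]}])

```text
clock: 1.43
tcp_pos: [0.1488, -0.5551, 0.2494]
orientation: [-0.0, 0.423, 0.906, 0.0]
wrist_force: [-0.5, -0.0, -0.3]
finger_gap: 0.0851
```

Emit:
play_rows(steps=[{"claw": 0,"dp": [0,0,0],"angular": [0,0,-7.16]},{"claw": 0,"dp": [0,0,0],"angular": [0,0,-7.16]},{"claw": 0,"dp": [0,0,0],"angular": [0,0,-7.16]},{"claw": 0,"dp": [0,0,0],"angular": [0,0,-7.16]},{"claw": 0,"dp": [0,0,0],"angular": [0,0,-7.16]},{"claw": 0,"dp": [0,0,0],"angular": [0,0,-7.16]},{"claw": 0,"dp": [0,0,0],"angular": [0,0,-7.16]},{"claw": 0,"dp": [0,0,0],"angular": [0,0,0]}])

```text
clock: 2.1
tcp_pos: [0.1488, -0.5551, 0.2495]
orientation: [-0.0, 0.001, 1.0, 0.001]
wrist_force: [0.1, -0.2, 0.2]
finger_gap: 0.0852
```

```bash
cat >> h.py <<'E'
def delta(t,yaw):
    s=env.get_state(); q=s['orientation']; R=np.array([[1-2*(q[2]**2+q[3]**2),2*(q[1]*q[2]-q[0]*q[3]),2*(q[1]*q[3]+q[0]*q[2])],[2*(q[1]*q[2]+q[0]*q[3]),1-2*(q[1]**2+q[3]**2),2*(q[2]*q[3]-q[0]*q[1])],[2*(q[1]*q[3]-q[0]*q[2]),2*(q[2]*q[3]+q[0]*q[1]),1-2*(q[1]**2+q[2]**2)]])
    y=np.degrees(np.arctan2(R[1,0],R[0,0])); pose(); print('yaw',y.round(2),'turn tool z',round(-((yaw-y+180)%360-180),2),'dp tool',(R.T@(np.array(t)-s['tcp_pos'])).round(4),'tool z',R[:,2].round(4))
E
python3 -c "
from h import *; delta((.5615,.204,.25),180)"
```

```text
{'clock': 2.1, 'joint_pos': [-1.4486, 0.3137, 0.0454, 1.3036, -0.0, -1.4461], 'tcp_pos': [0.1488, -0.5551, 0.2495], 'orientation': [-0.0001, 0.0013, 1.0, 0.0005], 'wrist_force': [0.0598, -0.2261, 0.1823], 'finger_gap': 0.0852}
yaw 179.85 turn tool z -0.15 dp tool [-4.108e-01  7.602e-01  2.000e-04] tool z [-1.e-04  1.e-03 -1.e+00]
```

Emit:
play_rows(steps=[{"claw": 0,"dp": [-0.0171,0.0317,0],"angular": [0,0,0]},{"claw": 0,"dp": [-0.0171,0.0317,0],"angular": [0,0,0]},{"claw": 0,"dp": [-0.0171,0.0317,0],"angular": [0,0,0]},{"claw": 0,"dp": [-0.0171,0.0317,0],"angular": [0,0,0]},{"claw": 0,"dp": [-0.0171,0.0317,0],"angular": [0,0,0]},{"claw": 0,"dp": [-0.0171,0.0317,0],"angular": [0,0,0]},{"claw": 0,"dp": [-0.0171,0.0317,0],"angular": [0,0,0]},{"claw": 0,"dp": [-0.0171,0.0317,0],"angular": [0,0,0]}])

```text
clock: 2.77
tcp_pos: [0.2874, -0.3009, 0.2499]
orientation: [0.0, 0.005, 1.0, 0.0]
wrist_force: [0.7, -1.1, 0.2]
finger_gap: 0.0856
```

Emit:
play_rows(steps=[{"claw": 0,"dp": [-0.0171,0.0317,0],"angular": [0,0,0]},{"claw": 0,"dp": [-0.0171,0.0317,0],"angular": [0,0,0]},{"claw": 0,"dp": [-0.0171,0.0317,0],"angular": [0,0,0]},{"claw": 0,"dp": [-0.0171,0.0317,0],"angular": [0,0,0]},{"claw": 0,"dp": [-0.0171,0.0317,0],"angular": [0,0,0]},{"claw": 0,"dp": [-0.0171,0.0317,0],"angular": [0,0,0]},{"claw": 0,"dp": [-0.0171,0.0317,0],"angular": [0,0,0]},{"claw": 0,"dp": [-0.0171,0.0317,0],"angular": [0,0,0]}])

```text
clock: 3.43
tcp_pos: [0.4256, -0.048, 0.25]
orientation: [0.0, 0.005, 1.0, -0.0]
wrist_force: [-0.3, -1.2, 0.9]
finger_gap: 0.0856
```

Emit:
play_rows(steps=[{"claw": 0,"dp": [-0.0171,0.0317,0],"angular": [0,0,0]},{"claw": 0,"dp": [-0.0171,0.0317,0],"angular": [0,0,0]},{"claw": 0,"dp": [-0.0171,0.0317,0],"angular": [0,0,0]},{"claw": 0,"dp": [-0.0171,0.0317,0],"angular": [0,0,0]},{"claw": 0,"dp": [-0.0171,0.0317,0],"angular": [0,0,0]},{"claw": 0,"dp": [-0.0171,0.0317,0],"angular": [0,0,0]},{"claw": 0,"dp": [-0.0171,0.0317,0],"angular": [0,0,0]},{"claw": 0,"dp": [-0.0171,0.0317,0],"angular": [0,0,0]}])

```text
clock: 4.1
tcp_pos: [0.5638, 0.2048, 0.2496]
orientation: [-0.0, 0.005, 1.0, -0.0]
wrist_force: [0.8, -1.0, 1.0]
finger_gap: 0.0853
```

```bash
python3 -c "
from h import *; delta((.5615,.204,.092),180)"
```

```text
{'clock': 4.1, 'joint_pos': [0.2149, 0.363, 0.1156, 1.324, -0.0002, 0.2241], 'tcp_pos': [0.5638, 0.2048, 0.2496], 'orientation': [-0.0003, 0.0046, 1.0, -0.0002], 'wrist_force': [0.7582, -0.9749, 0.9791], 'finger_gap': 0.0853}
yaw 179.47 turn tool z -0.53 dp tool [ 0.0022 -0.0008  0.1576] tool z [-5.e-04 -4.e-04 -1.e+00]
```

Emit:
play_rows(steps=[{"claw": 0,"dp": [0.0022,-0.0008,0.0],"angular": [0,0,-0.5]},{"claw": 0,"dp": [0,0,0.03],"angular": [0,0,0]},{"claw": 0,"dp": [0,0,0.03],"angular": [0,0,0]},{"claw": 0,"dp": [0,0,0.03],"angular": [0,0,0]},{"claw": 0,"dp": [0,0,0.03],"angular": [0,0,0]},{"claw": 0,"dp": [0,0,0.02],"angular": [0,0,0]},{"claw": 0,"dp": [0,0,0.017],"angular": [0,0,0]},{"claw": 0,"dp": [0,0,0],"angular": [0,0,0]}])

```text
clock: 4.77
tcp_pos: [0.558, 0.2012, 0.0887]
orientation: [-0.004, 0.0, 1.0, -0.001]
wrist_force: [-0.2, -0.2, 0.1]
finger_gap: 0.0856
```

```bash
python3 -c "
from h import *; delta((.5615,.204,.092),180)
p,d=shot('side','side1'); cv2.imwrite('pics/c1.png',cv2.resize(p[170:300,110:270,::-1],(640,520),interpolation=cv2.INTER_CUBIC))"
```

```text
{'clock': 4.7667, 'joint_pos': [0.2109, 0.447, -0.166, 0.9657, -0.0002, 0.2109], 'tcp_pos': [0.558, 0.2012, 0.0887], 'orientation': [-0.0038, 0.0, 1.0, -0.0009], 'wrist_force': [-0.2029, -0.1652, 0.1324], 'finger_gap': 0.0856}
yaw 180.0 turn tool z -0.0 dp tool [-0.0035  0.0028 -0.0034] tool z [-0.0077 -0.0018 -1.    ]
```

View pics/c1.png

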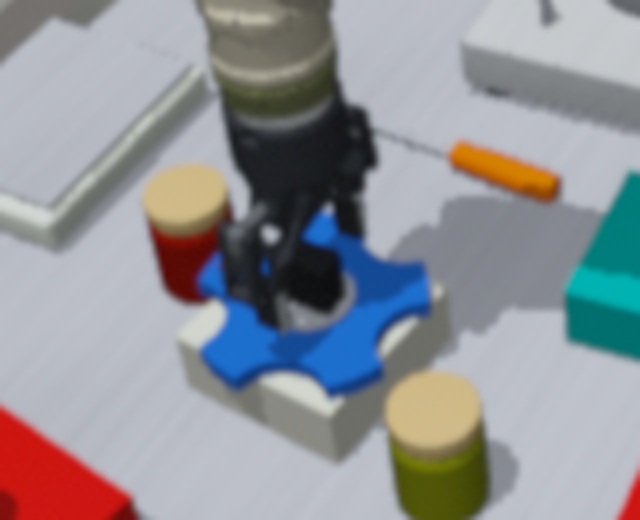

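The gripper straddles the grip bar (bar about (310,275) in the crop), with fingers on both sides and clear of the wheel. I let it settle before correcting.

Emit:
play_rows(steps=[{"claw": 0,"dp": [0,0,0],"angular": [0,0,0]},{"claw": 0,"dp": [0,0,0],"angular": [0,0,0]},{"claw": 0,"dp": [0,0,0],"angular": [0,0,0]},{"claw": 0,"dp": [0,0,0],"angular": [0,0,0]},{"claw": 0,"dp": [0,0,0],"angular": [0,0,0]},{"claw": 0,"dp": [0,0,0],"angular": [0,0,0]},{"claw": 0,"dp": [0,0,0],"angular": [0,0,0]},{"claw": 0,"dp": [0,0,0],"angular": [0,0,0]}])

```text
clock: 5.48
tcp_pos: [0.5613, 0.2023, 0.0931]
orientation: [0.0, -0.002, 1.0, -0.0]
wrist_force: [-0.5, -0.7, -0.2]
finger_gap: 0.0854
```

```bash
python3 -c "
from h import *; delta((.5615,.204,.092),180)"
```

```text
{'clock': 5.4833, 'joint_pos': [0.2115, 0.4433, -0.1599, 0.9675, -0.0001, 0.2083], 'tcp_pos': [0.5613, 0.2023, 0.0931], 'orientation': [0.0001, -0.0016, 1.0, -0.0], 'wrist_force': [-0.5276, -0.7087, -0.2121], 'finger_gap': 0.0854}
yaw -179.82 turn tool z 0.18 dp tool [-0.0002  0.0017  0.0011] tool z [ 1.e-04 -1.e-04 -1.e+00]
```

Emit:
play_rows(steps=[{"claw": 0,"dp": [0,0.0015,0.001],"angular": [0,0,0]},{"claw": 255,"dp": [0,0,0],"angular": [0,0,0]},{"claw": 255,"dp": [0,0,0],"angular": [0,0,0]},{"claw": 255,"dp": [0,0,0],"angular": [0,0,0]},{"claw": 255,"dp": [0,0,0],"angular": [0,0,0]},{"claw": 255,"dp": [0,0,0],"angular": [0,0,0]},{"claw": 255,"dp": [0,0,0],"angular": [0,0,0]},{"claw": 255,"dp": [0,0,0],"angular": [0,0,0]}], force=100)

```text
clock: 6.15
tcp_pos: [0.5614, 0.2037, 0.0922]
orientation: [0.0, -0.002, 1.0, -0.0]
wrist_force: [-0.7, -0.3, 1.3]
finger_gap: 0.0231
```

```bash
python3 -c "
from h import *; delta((.5615,.204,.19),180)"
```

```text
{'clock': 6.15, 'joint_pos': [0.2138, 0.445, -0.1596, 0.9658, -0.0003, 0.2108], 'tcp_pos': [0.5614, 0.2037, 0.0922], 'orientation': [0.0002, -0.0015, 1.0, -0.0001], 'wrist_force': [-0.6765, -0.2701, 1.2612], 'finger_gap': 0.0231}
yaw -179.83 turn tool z 0.17 dp tool [-0.0001  0.0003 -0.0978] tool z [ 5.e-04 -2.e-04 -1.e+00]
```

Emit:
play_rows(steps=[{"claw": 255,"dp": [0,0,-0.008],"angular": [0,0,0]},{"claw": 255,"dp": [0,0,-0.016],"angular": [0,0,0]},{"claw": 255,"dp": [0,0,-0.02],"angular": [0,0,0]},{"claw": 255,"dp": [0,0,-0.02],"angular": [0,0,0]},{"claw": 255,"dp": [0,0,-0.02],"angular": [0,0,0]},{"claw": 255,"dp": [0,0,-0.02],"angular": [0,0,0]},{"claw": 255,"dp": [0,0,-0.012],"angular": [0,0,0]},{"claw": 255,"dp": [0,0,-0.004],"angular": [0,0,0]}])

```text
clock: 6.82
tcp_pos: [0.562, 0.204, 0.2144]
orientation: [0.001, -0.002, 1.0, 0.0]
wrist_force: [0.2, -0.1, -2.8]
finger_gap: 0.0225
```

```bash
python3 -c "
from h import *; delta((.491,-.216,.21),206)"
```

```text
{'clock': 6.8167, 'joint_pos': [0.214, 0.3668, 0.0351, 1.2361, -0.0, 0.2107], 'tcp_pos': [0.562, 0.204, 0.2144], 'orientation': [0.0015, -0.0016, 1.0, 0.0003], 'wrist_force': [0.2254, -0.0995, -2.8215], 'finger_gap': 0.0225}
yaw -179.81 turn tool z -25.81 dp tool [ 0.0724 -0.4198  0.004 ] tool z [ 2.9e-03  6.0e-04 -1.0e+00]
```

Emit:
play_rows(steps=[{"claw": 255,"dp": [0.002,-0.012,0],"angular": [0,0,0]},{"claw": 255,"dp": [0.0045,-0.026,0],"angular": [0,0,0]},{"claw": 255,"dp": [0.0052,-0.03,0],"angular": [0,0,0]},{"claw": 255,"dp": [0.0052,-0.03,0],"angular": [0,0,0]},{"claw": 255,"dp": [0.0052,-0.03,0],"angular": [0,0,0]},{"claw": 255,"dp": [0.0052,-0.03,0],"angular": [0,0,0]},{"claw": 255,"dp": [0.0052,-0.03,0],"angular": [0,0,0]},{"claw": 255,"dp": [0.0052,-0.03,0],"angular": [0,0,0]}])

```text
clock: 7.48
tcp_pos: [0.5224, -0.016, 0.2105]
orientation: [-0.001, -0.002, 1.0, 0.0]
wrist_force: [-0.1, 0.3, -3.1]
finger_gap: 0.0227
```

Emit:
play_rows(steps=[{"claw": 255,"dp": [0.0052,-0.03,0],"angular": [0,0,0]},{"claw": 255,"dp": [0.0052,-0.03,0],"angular": [0,0,0]},{"claw": 255,"dp": [0.0052,-0.03,0],"angular": [0,0,0]},{"claw": 255,"dp": [0.0052,-0.03,0],"angular": [0,0,0]},{"claw": 255,"dp": [0.0052,-0.03,0],"angular": [0,0,0]},{"claw": 255,"dp": [0.004,-0.024,0],"angular": [0,0,0]},{"claw": 255,"dp": [0.003,-0.018,0],"angular": [0,0,0]},{"claw": 255,"dp": [0.0015,-0.0098,0],"angular": [0,0,0]}])

```text
clock: 8.15
tcp_pos: [0.4886, -0.2185, 0.2105]
orientation: [-0.001, -0.0, 1.0, 0.0]
wrist_force: [0.7, -0.1, -4.7]
finger_gap: 0.023
```

Emit:
play_rows(steps=[{"claw": 255,"dp": [0,0,0],"angular": [0,0,-5]},{"claw": 255,"dp": [0,0,0],"angular": [0,0,-5]},{"claw": 255,"dp": [0,0,0],"angular": [0,0,-5]},{"claw": 255,"dp": [0,0,0],"angular": [0,0,-5]},{"claw": 255,"dp": [0,0,0],"angular": [0,0,-5]},{"claw": 255,"dp": [0,0,0],"angular": [0,0,-0.8]},{"claw": 255,"dp": [0,0,0],"angular": [0,0,0]},{"claw": 255,"dp": [0,0,0],"angular": [0,0,0]}])

```text
clock: 8.82
tcp_pos: [0.49, -0.2159, 0.2115]
orientation: [-0.0, -0.224, 0.975, 0.0]
wrist_force: [0.1, -0.5, -2.2]
finger_gap: 0.0226
```

Run:
```python
from h import *
delta((.491,-.216,.21),206)
t=env.get_state()['tcp_pos']; z=t[2]-.026
o=[]
for n in('top','side'):
    p,d=shot(n,n+'2'); o.append(ortho(n,p,t[:2],z,.1))
cv2.imwrite('pics/o2.png',np.hstack(o)[:,:,::-1])
```

```text
{'clock': 8.8167, 'joint_pos': [-0.565, 0.2521, -0.1318, 1.188, -0.0, -1.0167], 'tcp_pos': [0.49, -0.2159, 0.2115], 'orientation': [-0.0004, -0.2239, 0.9746, 0.0004], 'wrist_force': [0.0791, -0.5444, -2.1833], 'finger_gap': 0.0226}
yaw -154.12 turn tool z -0.12 dp tool [-0.0009 -0.0006  0.0015] tool z [-9.e-04  6.e-04 -1.e+00]
```

View pics/o2.png

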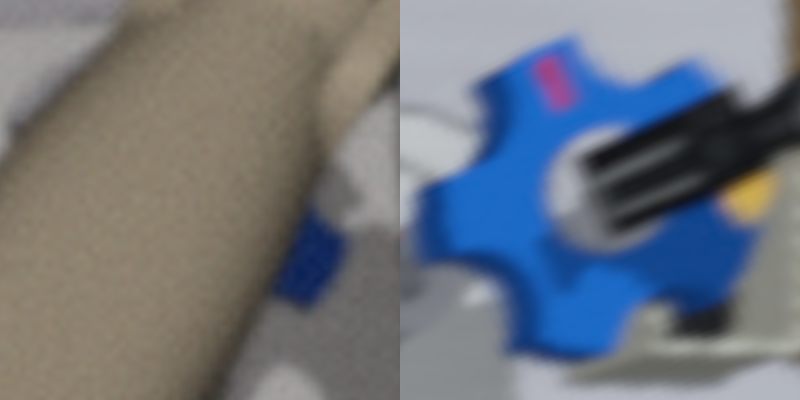

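The wheel hangs level in the side view, with its red bar at the top. The top camera is blocked by the arm, so I fit the star in the side view only to get the camera bias and yaw.

```bash
cat > m3.py <<'E'
from h import *
from scipy.optimize import differential_evolution
def starfit(n,p,c,z,a0):
    R=.1;o=ortho(n,p,c,z,R,.001); f=o.astype(int); k=len(o); i,j=np.mgrid[:k,:k]; x=R-i*.001; y=R-j*.001
    blue=(f[...,2]>1.3*f[...,0])&(f[...,2]>1.2*f[...,1]); red=(f[...,0]>1.3*f[...,1])&(f[...,0]>.8*f[...,2])&(f[...,1]<130); m0=blue|red
    dark=(f.max(2)<70)
    T=np.array(env.calibration(n)['world_from_camera'])[:3,3]; sh=(np.array(c)-T[:2])/(T[2]-z)*.014*-1  # bottom face appears nearer camera
    def star(X,Y,a,pr,pc):
        m=np.hypot(X,Y)<.08
        for q in range(5):
            b=a+np.pi/5+2*np.pi/5*q; m&=np.hypot(X-pc*np.cos(b),Y-pc*np.sin(b))>pr
        return m
    def cost(t):
        dx,dy,a,pr,pc=t; X=x-dx;Y=y-dy; m=np.zeros_like(m0)
        for s in(0,.33,.67,1): m|=star(X-s*sh[0],Y-s*sh[1],a,pr,pc)
        w=(np.hypot(X,Y)>.032)&~dark
        return ((m!=m0)&w).sum()
    r=differential_evolution(cost,[(-.012,.012),(-.012,.012),(a0-.2,a0+.2),(.022,.034),(.075,.095)],seed=1,maxiter=80,tol=1e-6)
    t=r.x; ctr=np.array(c)+t[:2]; print(n,'wheel',ctr.round(4),'off',t[:2].round(4),'deg',np.degrees(t[2]).round(2),t[3:].round(4),r.fun)
    rr=np.hypot(x-t[0],y-t[1]); s=red&(rr>.04)&(rr<.08); print('  red',s.sum(),np.degrees(np.arctan2(y[s].mean()-t[1],x[s].mean()-t[0])).round(2))
if __name__=='__main__':
    L=lambda t:np.load(f'pics/{t}.npz')['p']
    starfit('top',L('top0'),(.5614,.2037),.066,0)
    starfit('side',L('side0'),(.5614,.2037),.066,0)
    starfit('side',L('side2'),(.49,-.2159),.1855,.45)
    starfit('side',L('side2'),(.49,-.2159),.1875,.45)
E
python3 m3.py
python3 - <<'E'
from h import *
o=[]
for n in('side','top'):
    p=np.load(f'pics/{n}0.npz')['p']; q=ortho(n,p,(.491,-.216),.105,.04,.0002); 
    q=cv2.normalize(q,None,0,255,cv2.NORM_MINMAX)
    for k in range(50,400,50): q[k,:]=q[k,:]//2; q[:,k]=q[:,k]//2
    o.append(q)
cv2.imwrite('pics/hub.png',np.hstack(o)[:,:,::-1])
E
```

```text
Still running in the background as job /tmp/bash_jobs.1000/5359da35f006 (pid 937). You'll get a notice when it ends.
```

```bash
kill -- -$(cat /tmp/bash_jobs.1000/5359da35f006/pid); cat /tmp/bash_jobs.1000/5359da35f006/stdout
timeout 60 python3 - <<'E'
from h import *
o=[]
for n in('side','top'):
    p=np.load(f'pics/{n}0.npz')['p']; q=ortho(n,p,(.491,-.216),.105,.04,.0002); 
    q=cv2.normalize(q,None,0,255,cv2.NORM_MINMAX)
    for k in range(50,400,50): q[k,:]=q[k,:]//2; q[:,k]=q[:,k]//2
    o.append(q)
cv2.imwrite('pics/hub.png',np.hstack(o)[:,:,::-1])
E
```

```text
(no output)
```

View pics/hub.png

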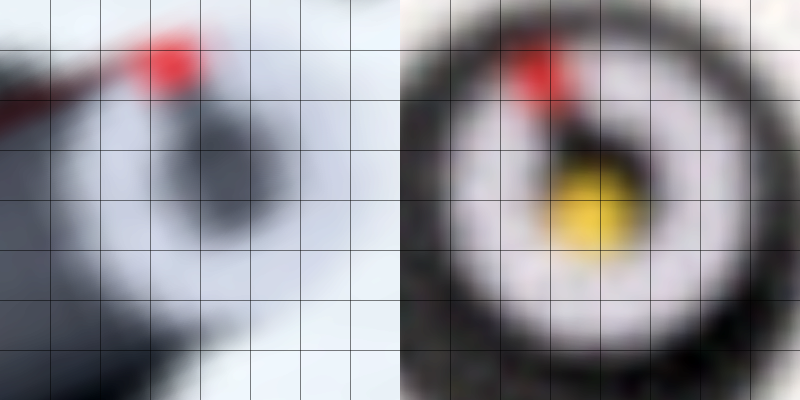

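In the hub views the side-camera bore is at about (222,175) and the top-camera ring at about (598,198), with the stripe at roughly 24–25°. Now a faster star fit, with a time limit.

```bash
sed -i "s/R,.001); f=/R,.002); f=/; s/R-i\*.001; y=R-j\*.001/R-i*.002; y=R-j*.002/; s/    r=differential.*/    pr0,pc0=.0307,.0878\n    from scipy.optimize import minimize\n    r=min((minimize(lambda u:cost((u[0]*.01,u[1]*.01,a0+u[2]*.1,pr0,pc0)),(sx,sy,0),method='Nelder-Mead',options=dict(initial_simplex=[(sx,sy,0),(sx+.4,sy,0),(sx,sy+.4,0),(sx,sy,.5)],maxfev=90)) for sx in(0,.5) for sy in(-.3,.2)),key=lambda r:r.fun); r.x=np.array([r.x[0]*.01,r.x[1]*.01,a0+r.x[2]*.1,pr0,pc0])/" m3.py
timeout 100 env OMP_NUM_THREADS=1 OPENBLAS_NUM_THREADS=1 python3 -u m3.py
```

```text
top wheel [0.5624 0.2045] off [0.001  0.0008] deg -0.38 [0.0307 0.0878] 121.0
  red 49 -0.23
side wheel [0.5664 0.2   ] off [ 0.005  -0.0037] deg -0.07 [0.0307 0.0878] 484.0
  red 78 10.04
side wheel [ 0.4946 -0.2206] off [ 0.0046 -0.0047] deg 25.05 [0.0307 0.0878] 200.0
  red 54 26.8
side wheel [ 0.4929 -0.2183] off [ 0.0029 -0.0024] deg 25.01 [0.0307 0.0878] 215.0
  red 50 27.08
```

Correcting the side camera with the held wheel puts the hub at (0.4914, -0.2157). The top camera independently gives (0.4914, -0.2155), so the two agree. Now I descend carefully.

Emit:
play_rows(steps=[{"claw": 255,"dp": [-0.0013,-0.0004,0],"angular": [0,0,1]},{"claw": 255,"dp": [0,0,0.01],"angular": [0,0,0]},{"claw": 255,"dp": [0,0,0.008],"angular": [0,0,0]},{"claw": 255,"dp": [0,0,0.004],"angular": [0,0,0]},{"claw": 255,"dp": [0,0,0.003],"angular": [0,0,0]},{"claw": 255,"dp": [0,0,0.003],"angular": [0,0,0]},{"claw": 255,"dp": [0,0,0.003],"angular": [0,0,0]},{"claw": 255,"dp": [0,0,0.002],"angular": [0,0,0]}], force=110)

```text
clock: 9.58
tcp_pos: [0.492, -0.2166, 0.179]
orientation: [0.0, -0.216, 0.976, -0.001]
wrist_force: [-0.5, -1.9, -2.2]
finger_gap: 0.0226
```

```bash
python3 -c "
from h import *; delta((.4914,-.2157,.145),205)"
```

```text
{'clock': 9.5833, 'joint_pos': [-0.5637, 0.2722, -0.187, 1.1106, -0.0008, -0.9994], 'tcp_pos': [0.492, -0.2166, 0.179], 'orientation': [0.0001, -0.2162, 0.9764, -0.0007], 'wrist_force': [-0.4995, -1.8736, -2.2073], 'finger_gap': 0.0226}
yaw -155.03 turn tool z -0.03 dp tool [0.0001 0.0011 0.034 ] tool z [ 5.0e-04 -1.3e-03 -1.0e+00]
```

The shaft entered: the TCP is at 0.179, below the 0.185 it would show resting on the rim, with no upward push. Going down to the key level.

Emit:
play_rows(steps=[{"claw": 255,"dp": [0,0,0.003],"angular": [0,0,0]},{"claw": 255,"dp": [0,0,0.003],"angular": [0,0,0]},{"claw": 255,"dp": [0,0,0.002],"angular": [0,0,0]},{"claw": 255,"dp": [0,0,0.002],"angular": [0,0,0]},{"claw": 255,"dp": [0,0,0.002],"angular": [0,0,0]},{"claw": 255,"dp": [0,0,0.002],"angular": [0,0,0]},{"claw": 255,"dp": [0,0,0],"angular": [0,0,0]},{"claw": 255,"dp": [0,0,0],"angular": [0,0,0]}])

```text
clock: 10.25
tcp_pos: [0.492, -0.2168, 0.1649]
orientation: [0.0, -0.216, 0.976, -0.001]
wrist_force: [0.3, -4.7, -2.9]
finger_gap: 0.0226
```

```bash
python3 -c "
from h import *; delta((.4914,-.2157,.145),205); print(env.get_state()['ft_torque'])"
```

```text
{'clock': 10.25, 'joint_pos': [-0.5638, 0.2814, -0.2105, 1.0777, -0.001, -0.9994], 'tcp_pos': [0.492, -0.2168, 0.1649], 'orientation': [0.0001, -0.2161, 0.9764, -0.0008], 'wrist_force': [0.317, -4.7108, -2.8789], 'finger_gap': 0.0226}
yaw -155.04 turn tool z -0.04 dp tool [0.0001 0.0013 0.0199] tool z [ 5.0e-04 -1.5e-03 -1.0e+00]
[-1.44491739 -0.13579014 -0.05218765]
```

The TCP is at 0.165, below 0.171, so the key has slipped into the keyway. I relieve the small side load and press down.

Emit:
play_rows(steps=[{"claw": 255,"dp": [0.0003,-0.0007,0.001],"angular": [0,0,0]},{"claw": 255,"dp": [0,0,0.003],"angular": [0,0,0]},{"claw": 255,"dp": [0,0,0.003],"angular": [0,0,0]},{"claw": 255,"dp": [0,0,0.003],"angular": [0,0,0]},{"claw": 255,"dp": [0,0,0.003],"angular": [0,0,0]},{"claw": 255,"dp": [0,0,0.002],"angular": [0,0,0]},{"claw": 255,"dp": [0,0,0.002],"angular": [0,0,0]},{"claw": 255,"dp": [0,0,0],"angular": [0,0,0]}])

```text
clock: 10.92
tcp_pos: [0.4919, -0.217, 0.1488]
orientation: [0.0, -0.216, 0.976, -0.001]
wrist_force: [-2.2, -3.3, 5.9]
finger_gap: 0.0228
```

```bash
python3 -c "
from h import *; delta((.4914,-.2157,.145),205); print(env.get_state()['ft_torque'])"
```

```text
{'clock': 10.9167, 'joint_pos': [-0.5647, 0.2927, -0.2367, 1.0401, -0.0003, -1.0007], 'tcp_pos': [0.4919, -0.217, 0.1488], 'orientation': [0.0004, -0.2163, 0.9763, -0.0006], 'wrist_force': [-2.2093, -3.257, 5.854], 'finger_gap': 0.0228}
yaw -155.02 turn tool z -0.02 dp tool [-0.0001  0.0014  0.0038] tool z [ 9.e-04 -9.e-04 -1.e+00]
[-0.79415677  0.44946854  0.05766708]
```

Emit:
play_rows(steps=[{"claw": 255,"dp": [0,-0.0003,0.002],"angular": [0,0,0]},{"claw": 255,"dp": [0,0,0.001],"angular": [0,0,0]},{"claw": 255,"dp": [0,0,0.001],"angular": [0,0,0]},{"claw": 255,"dp": [0,0,0.001],"angular": [0,0,0]},{"claw": 255,"dp": [0,0,0.001],"angular": [0,0,0]},{"claw": 255,"dp": [0,0,0],"angular": [0,0,0]},{"claw": 255,"dp": [0,0,0],"angular": [0,0,0]},{"claw": 255,"dp": [0,0,0],"angular": [0,0,0]}])

```text
clock: 11.58
tcp_pos: [0.492, -0.2171, 0.1451]
orientation: [0.001, -0.216, 0.976, -0.001]
wrist_force: [-6.1, -1.1, 21.2]
finger_gap: 0.0226
```

```bash
python3 -c "
from h import *; delta((.4914,-.2157,.145),205); print(env.get_state()['ft_torque'])"
```

```text
{'clock': 11.5833, 'joint_pos': [-0.5648, 0.2947, -0.2436, 1.0299, -0.0002, -1.001], 'tcp_pos': [0.492, -0.2171, 0.1451], 'orientation': [0.0008, -0.2164, 0.9763, -0.0009], 'wrist_force': [-6.0892, -1.093, 21.1761], 'finger_gap': 0.0226}
yaw -155.01 turn tool z -0.01 dp tool [-0.0001  0.0015  0.0001] tool z [ 0.002  -0.0015 -1.    ]
[0.0782238 1.5744026 0.0603703]
```

Emit:
play_rows(steps=[{"claw": 255,"dp": [0.0004,0.0002,0.0005],"angular": [0,0,0]},{"claw": 255,"dp": [0,0,0.0005],"angular": [0,0,0]},{"claw": 255,"dp": [0,0,0.0005],"angular": [0,0,0]},{"claw": 255,"dp": [0,0,0],"angular": [0,0,0]},{"claw": 255,"dp": [0,0,0],"angular": [0,0,0]},{"claw": 255,"dp": [0,0,0],"angular": [0,0,0]},{"claw": 255,"dp": [0,0,0],"angular": [0,0,0]},{"claw": 255,"dp": [0,0,0],"angular": [0,0,0]}])

```text
clock: 12.25
tcp_pos: [0.4919, -0.2171, 0.1451]
orientation: [0.002, -0.216, 0.976, -0.001]
wrist_force: [-7.7, 0.9, 30.1]
finger_gap: 0.023
```

```bash
timeout 60 python3 - <<'E'
from h import *
delta((.4914,-.2157,.145),205); print(env.get_state()['ft_torque'])
p,d=shot('side','side3'); W=cloud('side',d); f=p.astype(int)
m=(f[...,2]>150)&(f[...,2]>1.5*f[...,0])&(f[...,2]>1.3*f[...,1]); q=W[m&np.isfinite(W[...,0])]; q=q[np.hypot(q[:,0]-.49,q[:,1]+.216)<.09]
print(len(q),np.median(q,0).round(4)); c,*_=np.linalg.lstsq(np.c_[q[:,:2]-[.4914,-.2157],np.ones(len(q))],q[:,2],rcond=None); print('plane',c.round(4))
cv2.imwrite('pics/end.png',cv2.resize(p[90:240,180:340,::-1],(640,600),interpolation=cv2.INTER_CUBIC))
E
```

```text
{'clock': 12.25, 'joint_pos': [-0.565, 0.2934, -0.2456, 1.0277, 0.0003, -1.0014], 'tcp_pos': [0.4919, -0.2171, 0.1451], 'orientation': [0.0016, -0.2165, 0.9763, -0.0014], 'wrist_force': [-7.7345, 0.912, 30.0728], 'finger_gap': 0.023}
yaw -155.0 turn tool z 0.0 dp tool [-0.0001  0.0015  0.0001] tool z [ 0.0036 -0.002  -1.    ]
[ 0.60714166  2.07463077 -0.02947595]
469 [ 0.4951 -0.1895  0.1205]
plane [-0.0007  0.0046  0.1203]
```

View pics/end.png

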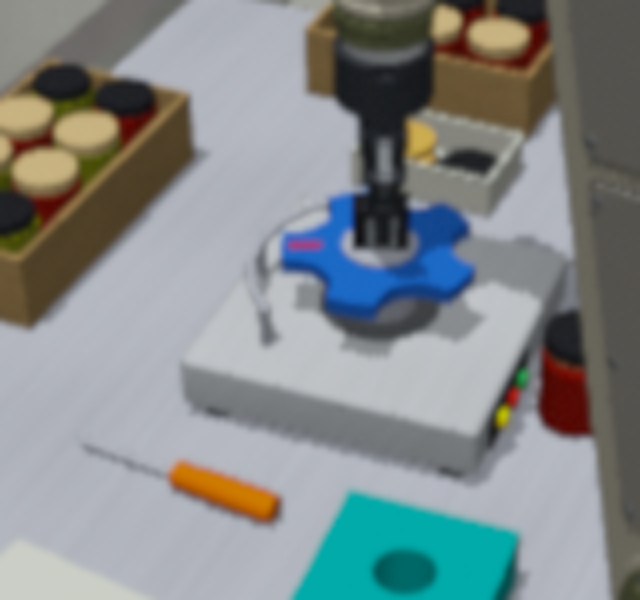

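The wheel sits flat on the hub at about (380,250), with its red bar at (305,245) pointing towards the keyway side. The jar at (570,370), the lid tray at (445,160) and the screwdriver at (225,490) are undisturbed. The wheel's top is measured at 0.1203 m against 0.119 m expected, and the extra push gave 30 N with no further travel. I hand in.

```bash
python3 -c "
from h import *; print(env.hand_in()); pose()"
```

```text
the job is handed in; nothing more can be done
None
the job is handed in; nothing more can be done
```

The star wheel is in the hub with its key in the keyway, and the gripper is still holding it and pressing it down. I took it by the black grip, lifted it out of the stand and turned it about 25° to match the hub's stripe before lowering it. The key slipped in without any further turning. The job was handed in at about 12.3 s; the hand-in gives no verdict.

**Last checks**
- **Seating:** the TCP was at 0.1451 m, against 0.145 m for fully home. Commanding another 1.5 mm raised the push from 21 N to 30 N with no further travel, so the wheel is on its stop. This is well above the spring's 14 N.
- **Wheel height:** the side camera put the wheel's top at 0.1203 m against 0.119 m expected. The same camera read about 1 mm high on the wheel in the stand, so I count this as agreeing. The wheel was level to about 0.3°.
- **Other objects:** the screwdriver, lid tray and dark-capped jar looked undisturbed in the last picture. I did not check the two jars by the stand again after the lift.

**What disagreed**
- **Hub position:** the two cameras differed by about 5 mm on the hub. Using the held wheel as a reference in the side view brought them within 1 mm.
- **Side load:** a sideways load of about 8 N was left at the end.

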